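Zero the moisture tester and hold the wood strip in its slot

ROBOT

A 6-joint arm with a two-finger parallel gripper is mounted at the origin on the work surface. World frame = base frame: x ahead of the robot, y to its left, z up, the work surface at z = 0. Lengths are in mm, angles in rad, forces in N, time in s.
With the tool pointing down it reaches from about 400 to 925 mm from the base axis. Payload 12.5 kg.
Tool frame: the origin (TCP) lies at the very end of the fingers, on their centre line; the grasp point (between the pads) lies 19 mm behind it; z points along the fingers, y is the direction in which the jaws open and shut (so a half turn about z gives the same grasp; the last joint's range is limited). The gripper opens to 95 mm and grips with 3 to 60 N. Pads are 20 mm wide; open, the fingers measure 119 mm over their backs; the gripper's body (75 mm by 180 mm) begins 59 mm behind the grasp point.
Start: joints at [-1.394, 0.491, 1.559, -0, 1.092, -0.106], TCP at [174.426, -600.185, 214.661] pointing down, gripper open.
Joint ranges: [-3.1, 3.1], [-0.84, 2.19], [0.05, 2.79], [-1.13, 4.28], [0.06, 2.93], [-2.69, 2.69]. Speed limits (rad/s): [2.22, 2.22, 2.79, 3.14, 3.14, 3.14].

INTERFACE

Orientations are given as [roll, pitch, yaw] about the fixed x, y, z axes, in that order (R = Rz(yaw) Ry(pitch) Rx(roll)).
In Python, from cell import env gives the robot as it stands.
- The arm moves only by the shell command python3 -m pendant 'ROWS'. ROWS is JSON, a list that holds one entry, the list of rows, each a list of 5 numbers: the opening, from 0 (shut) to 1 (fully open), then the shift along the tool's x, y, z in m, then the turn about the tool's z in rad. A call has exactly 8 rows; each row is the pose to reach, as a shift and turn from the pose commanded when the call began, along the tool's axes at that moment; what a row does not reach only later rows make up. A row lasts 1/10 s, in which the tool goes at most 50 mm and 8.59 degrees, less where a joint would pass 70% of its speed; a pose out of reach is approached as far as the arm can. A call with a gripper value outside its range is refused whole. The fingers move at their own pace and stop on an object; the grip force is fixed at half the most. Time passes only in rows, so rows that repeat a pose let the fingers close, or fill a call up. It gives the time, the measured TCP pose, the force and the opening at its end, in the units of the state.
- env.state(): the state, without advancing time (a new reading comes with each control period).
- env.read_camera(name): name is "side" or "top" or "wrist"; returns a dict with "image" (420x560x3 uint8, blue, green, red), "range_z" (420x560 float32, mm along the optical axis (not along the pixel's ray), 0 where there is no reading), "fx", "fy", "cx", "cy" (pixels), "rvec" (rotation vector, rad) and "tvec" (3), from world to camera coordinates, as OpenCV has them; the wrist camera has in their place "tool_from_camera" (4x4, takes a point from camera to tool coordinates, whose origin is the TCP and whose axes are the flange's). Camera axes: x right, y down, z forward; pixel columns grow to the right and rows downward; lengths in mm; the calibration is good to about 2 mm. A picture is of the moment at which its call begins: read the wrist's pose just before it.
- env.job_done(): hands the job in, once; it reports no verdict.
The state is a dict: "t": time; "joints": joint angles; "qvel": joint speeds; "tau": joint torques, N m; "eef_pos": TCP position; "tcp_rot": TCP orientation; "ft_force": force on the tool from outside, world axes, zero at the start; "moment": the same for the moment, N m; "opening": opening from 0.0 (shut) to 1.0 (fully open).
Only numpy, scipy, OpenCV 4.12 (cv2) and the standard library are available. Lean on these libraries where they do the work, as an engineer would, in place of code of your own. Each camera call takes 0.05 s, during which the arm holds its last target. There are 200 camera calls.

TASK

Zero the moisture tester by pressing its spring plunger down to its stop for a moment; then take the longest of the three wooden strips out of the rack and pass its lower end down through the slot in the tester's top until the dark line round the strip is level with the rim of the slot's lip. Finish while holding it there for the reading: still gripped, upright and still, hanging free of the chamber floor and not pushed hard against the slot. Leave all other things where they are.

Things in the scene. Friction and masses are not known exactly. Their poses are not given: they have to be found in the camera images.
- tester: Fixed grey box-shaped moisture tester, 130 (x) x 200 (y) x 90 mm high; origin at the centre of its underside, z up, yaw varies. In its own frame the slot in its top is centred at y = +40 mm, the plunger at y = -60 mm, both at x = 0.
- slot_mouth (a point): Centre of the slot's mouth, at the upper rim of its bevelled steel lip, 100 mm above the table; axes as the tester's. The straight slot is 42 mm long along x and 14 mm wide along y, 20 mm deep, its upper edge 10 mm below this point; the steep steel lip above it widens to 50 x 22 mm at the rim. Below the slot is a hollow chamber (110 x 90 mm) whose floor lies 94 mm below this point.
- plunger_top (a point): Centre of the top face of the plunger's round black mushroom head (36 mm diameter, 10 mm thick), 134 mm above the table when up; goes down with the head. The collar under it is 28 mm diameter and ends 106 mm above the table.
- plunger (a joint): Spring plunger of the tester: 0 = up, grows as the head is pressed straight down, 0.012 m = at its stop. It takes about 3 N to start and 9 N at the stop, and springs back up when let go.
- rack: Fixed dark wooden block 80 (x) x 190 (y) x 45 mm high; origin at the centre of its underside, z up, yaw varies. Three pockets in its top at y = -60, 0 and +60 mm (x = 0), each 44 (x) x 16 (y) mm and 35 mm deep, hold one test strip each, upright; which strip is in which pocket varies.
- strip_long: The strip to test: the longest of three upright pale wooden strips of the same section, 40 (x) x 12 (y) mm and 155 mm long (z), about 50 g, loose in its pocket; origin at the centre of its lower end, 10 mm above the table at the start. A dark line runs round it 60 mm above the lower end. It sticks out 120 mm above the rack. A half turn about z makes no difference.
- strip_line (a point): Point on the long strip's axis at the dark line, 60 mm above its lower end; axes as the strip's.
- strip_top (a point): Centre of the upper end of the long strip, 155 mm above its lower end.
- strip_mid: Bystander: plain strip 40 x 12 x 105 mm upright in the rack, without a line; origin at the centre of its lower end.
- strip_short: Bystander: plain strip 40 x 12 x 85 mm upright in the rack, without a line; origin at the centre of its lower end.
- bowl: Bystander: small open steel bowl, rim diameter 90, height 40 mm; origin at its underside.
- carton: Bystander: white carton of staples 60 x 90 x 35 mm; origin at its underside.
- hammer: Bystander: hammer lying flat on the table, about 300 mm long; origin at its underside.
- glue: Bystander: white bottle with a cap, standing, diameter 60, height 150 mm; origin at its underside.
- hoop: Bystander: bent-wood hoop lying flat, diameter 180, height 45 mm; origin at its underside.
- stapler: Bystander: black and green air stapler lying flat, about 210 x 140 x 45 mm; origin at its underside.
Mind the look-alikes: they are no part of the job. Leave any purple or turquoise look-alike of the strip_long alone.

How it is judged:
By the outcome, as a careful person would: the job done as asked, in the order asked, and still so for the second after the job is handed in, while the arm keeps its last pose, push and grip.
It also fails if it takes over 61 s, if anything falls off the work surface, if the arm or the gripper's body presses on something with over 40 N, if the wrist force passes 120 N, or if a joint passes its speed limit or range.

## Working session

There is one attempt and no reset: what is moved stays moved. The work goes in short steps, Python scripts to look and compute and a shell command to move; the robot and the scene stay as the last step left them, time stands still between calls to the robot, and variables do not carry over. Pictures are saved under pics/ and viewed, about 8 in all and at most 12, crops included, and the job is handed in when it is done.

```bash
mkdir -p pics; ls
cat > h.py <<'E'
import numpy as np, cv2
from cell import env
from scipy.spatial.transform import Rotation as R
def cam(n):
    s=env.state(); c=env.read_camera(n)
    if n=="wrist":
        T=np.eye(4);T[:3,:3]=R.from_euler('xyz',s['tcp_rot']).as_matrix();T[:3,3]=s['eef_pos']
        c['W']=T@np.array(c['tool_from_camera'])
    else:
        M=np.eye(4);M[:3,:3]=cv2.Rodrigues(np.array(c['rvec'],float))[0];M[:3,3]=np.ravel(c['tvec']);c['W']=np.linalg.inv(M)
    return c
def cloud(c):
    v,u=np.mgrid[:420,:560];z=c['range_z']
    P=np.stack([(u-c['cx'])/c['fx']*z,(v-c['cy'])/c['fy']*z,z],-1)
    W=P@c['W'][:3,:3].T+c['W'][:3,3]; W[z==0]=np.nan; return W
def ray(c,u,v,h):
    d=c['W'][:3,:3]@np.array([(u-c['cx'])/c['fx'],(v-c['cy'])/c['fy'],1]);o=c['W'][:3,3]
    return o+d*(h-o[2])/d[2]
E
python3 - <<'E'
from h import *
print(env.state())
for n in("top","side"):
    c=cam(n);cv2.imwrite(f"pics/{n}1.png",c['image']);np.save(f"pics/{n}1.npy",cloud(c));print(n,c['W'].round(2),c['fx'])
E
```

```text
pics
{'t': 0.0, 'joints': array([-1.39363793e+00,  4.91565107e-01,  1.55943969e+00,  2.49720665e-05,
        1.09167966e+00, -1.05604612e-01]), 'qvel': array([ 0.00054776,  0.00211001,  0.00188832,  0.00011859, -0.0003764 ,
       -0.00053816]), 'tau': array([ 2.17834553e-03, -6.12638283e+01, -2.58178908e+01,  6.93047815e-02,
        4.82777855e-02, -1.26368022e-04]), 'eef_pos': array([ 174.36483021, -599.94229482,  214.06165723]), 'tcp_rot': array([-3.14050926e+00, -1.37110084e-04,  2.82751408e-01]), 'ft_force': array([ 0.56628494, -0.13368261,  0.66450344]), 'moment': array([-0.0837163 , -0.00485949,  0.03841592]), 'opening': 1.0001487410447787}
top [[ 1.00000e-02 -1.00000e+00  9.00000e-02  5.40010e+02]
 [-1.00000e+00 -1.00000e-02  0.00000e+00 -1.50000e+00]
 [-0.00000e+00 -9.00000e-02 -1.00000e+00  1.16285e+03]
 [ 0.00000e+00  0.00000e+00  0.00000e+00  1.00000e+00]] 387.2328808650975
side [[-9.50000e-01 -2.00000e-01  2.20000e-01  3.30830e+02]
 [-3.00000e-01  6.60000e-01 -6.90000e-01  9.33650e+02]
 [-1.00000e-02 -7.20000e-01 -6.90000e-01  1.05713e+03]
 [ 0.00000e+00  0.00000e+00  0.00000e+00  1.00000e+00]] 437.2053826275602
```

View pics/top1.png

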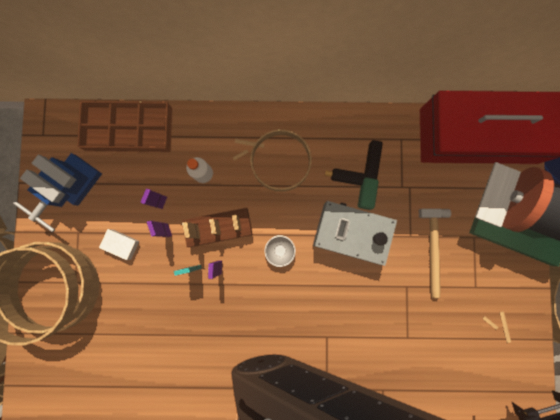

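View pics/side1.png

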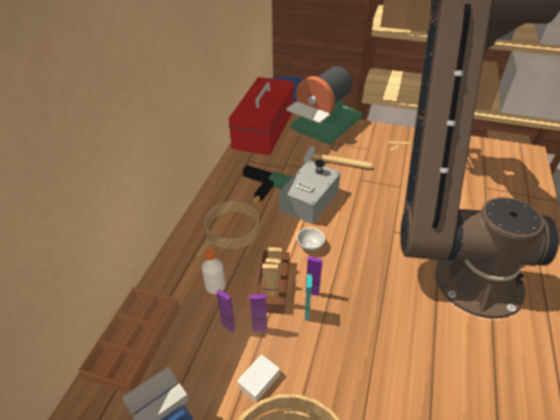

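The top view shows the tester near (357,235), with its slot at (342,229) and plunger at (380,239). The rack is near (217,229) with three pale strips. The purple decoys are at (152,198), (158,228) and (215,269), and the turquoise one at (188,270). Next I'll measure from the depth.

Run:
```python
from h import *
W=np.load("pics/top1.npy");im=cv2.imread("pics/top1.png")
S=np.load("pics/side1.npy");ims=cv2.imread("pics/side1.png")
def box(P):
    r=cv2.minAreaRect(P[:,:2].astype(np.float32));return np.round(r[0],1),np.round(r[1],1),round(r[2],1),len(P)
v,u=np.mgrid[:420,:560]
def sel(W,m):return W[m&np.isfinite(W[...,2])]
t=(u>305)&(u<405)&(v>195)&(v<280)
P=sel(W,t&(abs(W[...,2]-90)<6));print('tester top',box(P),np.median(P[:,2]))
P=sel(W,t&(W[...,2]>122));print('plunger',P.mean(0),box(P))
r=(u>170)&(u<260)&(v>200)&(v<255)
P=sel(W,r&(abs(W[...,2]-45)<5));print('rack top',box(P))
m=(r&(W[...,2]>62)).astype(np.uint8)
n,l,st,ce=cv2.connectedComponentsWithStats(m)
for i in range(1,n):
    P=W[l==i]
    if len(P)>5:
        top=np.percentile(P[:,2],95);print('strip',ce[i],box(P[P[:,2]>top-10]),top)
for nm,X,I in(("top",W,im),("side",S,ims)):
  hsv=cv2.cvtColor(I,cv2.COLOR_BGR2HSV)
  for c,lo,hi in(("purple",(130,90,40),(165,255,255)),("turq",(82,100,60),(98,255,255))):
    n,l,st,ce=cv2.connectedComponentsWithStats(cv2.inRange(hsv,lo,hi))
    for i in range(1,n):
        if st[i,4]>30:
            P=sel(X,l==i);print(nm,c,ce[i].round(),np.nanmin(P,0).round(),np.nanmax(P,0).round())
g=lambda a,x,y,w,h,k:cv2.resize(a[y:y+h,x:x+w],None,fx=k,fy=k,interpolation=cv2.INTER_CUBIC)
cv2.imwrite("pics/crop1.png",np.hstack([g(im,170,190,100,100,4),g(ims,235,230,100,100,4)]))
# strips from side by depth
m=((S[...,2]>62)&(u>250)&(u<300)&(v>235)&(v<310)&(hsv[...,0]<40)).astype(np.uint8)
n,l,st,ce=cv2.connectedComponentsWithStats(m)
for i in range(1,n):
    if st[i,4]>10: print('side strip',ce[i],st[i],np.nanmean(S[l==i],0),np.nanmax(S[l==i],0))
```

```text
tester top (array([ 570.4, -205.8]), array([201.3, 130.2]), 74.9, 3058) 90.96023661171193
plunger [ 554.39045182 -262.24980882  134.70603421] (array([ 554.4, -262.7]), array([31.8, 33.3]), 0.6, 144)
rack top (array([583.4, 187.8]), array([ 80.1, 190.6]), 11.6, 1321)
strip [234.9382716  221.56790123] (array([596.2, 128.9]), array([39. , 11.7]), 12.3, 63) 99.92081957315554
strip [213.34545455 225.86363636] (array([582.4, 186.8]), array([38.6, 12. ]), 12.1, 71) 118.80588594200968
strip [189.39613527 229.53623188] (array([571.6, 246.1]), array([38.9, 12.3]), 13.3, 82) 167.7606554777599
top purple [153. 198.] [638. 346.  -1.] [676. 421. 161.]
top purple [158. 229.] [555. 327.   8.] [592. 349. 161.]
top purple [213. 269.] [446. 175.  29.] [485. 187. 159.]
top turq [182. 271.] [456. 235. 147.] [469. 271. 160.]
side purple [315. 272.] [444.  43.  -3.] [503. 193. 158.]
side purple [226. 309.] [635. 246.  -7.] [718. 372. 157.]
side purple [258. 311.] [551. 231.  -4.] [638. 354. 158.]
side turq [309. 286.] [451. 186.  67.] [478. 281. 158.]
side strip [272.08500773 270.00309119] [263 248  19  44 647] [572.69145828 216.91345695 110.21742189] [611.45093359 259.78398788 167.11721068]
```

View pics/crop1.png

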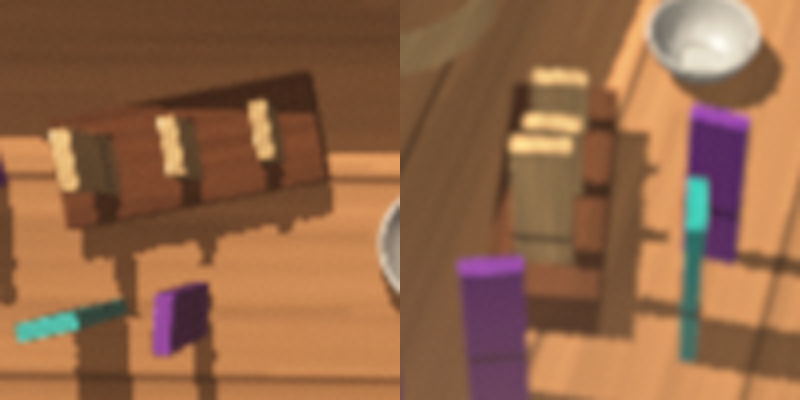

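The three strip tops are at z ≈ 168, 119 and 100. The long strip stands in the +y pocket at (571.6, 246.1), with its line visible in the side crop. Tester yaw is about -15.1°, which puts the plunger near (554.6,-263) and the slot near (580.8,-167). Now I'll move above the plunger with the gripper shut.

```bash
cat >> h.py <<'E'
def to(x,y,z,yaw):
    s=env.state();Rm=R.from_euler('xyz',s['tcp_rot']).as_matrix()
    d=Rm.T@(np.array([x,y,z])-s['eef_pos']);w=s['tcp_rot'][2]
    print('shift m',(d/1000).round(4),'turn',round(-(((yaw-w)+np.pi/2)%np.pi-np.pi/2),4),'t',s['t'],'F',s['ft_force'].round(1),'pos',s['eef_pos'].round(1),s['tcp_rot'].round(4))
E
python3 -m pendant '[[[0,0.055,-0.027,0,0.07],[0,0.11,-0.054,0,0.14],[0,0.165,-0.08,0,0.21],[0,0.22,-0.107,0,0.28],[0,0.265,-0.127,0,0.35],[0,0.31,-0.147,0,0.42],[0,0.355,-0.168,0,0.49],[0,0.4,-0.19,0,0.547]]]'
python3 -c "
from h import *
to(554.6,-263,180,-.264)"
```

```text
t: 0.9
eef_pos: [474.8, -333.0, 214.5]
tcp_rot: [3.142, 0.0, -0.267]
ft_force: [-0.4, -0.6, -0.2]
opening: 0.384
shift m [ 0.0585 -0.0886  0.0345] turn -0.0031 t 0.9 F [-0.4 -0.6 -0.2] pos [ 474.8 -333.   214.5] [ 3.1416e+00  2.0000e-04 -2.6710e-01]
```

```bash
python3 -m pendant '[[[0,0.015,-0.025,0,0],[0,0.03,-0.05,0,0],[0,0.045,-0.07,0,0],[0,0.058,-0.088,0,0],[0,0.058,-0.088,0,0],[0,0.058,-0.088,0,0],[0,0.058,-0.088,0,0],[0,0.058,-0.088,0,0]]]'
python3 - <<'E'
from h import *
c=cam("wrist");cv2.imwrite("pics/w1.png",c['image']);W=cloud(c);np.save("pics/w1.npy",W)
print(c['W'].round(2))
m=(W[...,2]>122)&(W[...,2]<142);n,l,st,ce=cv2.connectedComponentsWithStats(m.astype(np.uint8))
for i in range(1,n):
    if st[i,4]>200:print(ce[i],st[i],W[l==i].mean(0),cv2.minEnclosingCircle(W[l==i][:,:2].astype(np.float32)))
to(554.6,-263,145,-.264)
E
```

```text
t: 1.7
eef_pos: [551.8, -265.4, 214.7]
tcp_rot: [3.141, 0.0, -0.265]
ft_force: [0.6, -0.7, 0.8]
opening: 0.007
[[-2.6000e-01 -9.4000e-01 -2.3000e-01  6.1600e+02]
 [-9.7000e-01  2.5000e-01  6.0000e-02 -2.8261e+02]
 [ 0.0000e+00  2.4000e-01 -9.7000e-01  3.8466e+02]
 [ 0.0000e+00  0.0000e+00  0.0000e+00  1.0000e+00]]
[284.96364883 212.17626886] [ 264  191   43   43 1458] [ 553.46107019 -265.59816198  133.75832089] ((552.1533813476562, -265.3706970214844), 17.892406463623047)
shift m [ 0.002  -0.0031  0.0697] turn -0.0013 t 1.75 F [ 0.3 -0.5 -0.1] pos [ 551.9 -265.4  214.7] [ 3.1415  0.     -0.2653]
```

View pics/w1.png

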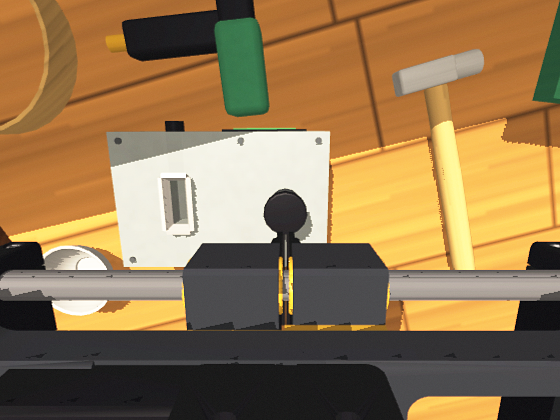

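The wrist view shows the plunger head at (285,212), right under the TCP, and the slot lip at (177,204). Pressing now, and measuring the lip from the same picture.

```bash
python3 -m pendant '[[[0,0,0,0.04,0],[0,0,0,0.068,0],[0,0,0,0.078,0],[0,0,0,0.084,0],[0,0,0,0.088,0],[0,0,0,0.091,0],[0,0,0,0.093,0],[0,0,0,0.094,0]]]'
python3 - <<'E'
from h import *
W=np.load("pics/w1.npy");v,u=np.mgrid[:420,:560]
t=(u>100)&(u<240)&(v>150)&(v<260)
P=W[t&(abs(W[...,2]-100)<2.5)];print(len(P),cv2.minAreaRect(P[:,:2].astype(np.float32)))
im=cv2.imread("pics/w1.png");k=cv2.resize(im[160:250,140:220],None,fx=6,fy=6,interpolation=cv2.INTER_NEAREST);cv2.imwrite("pics/w1c.png",k)
P=W[(u>100)&(u<335)&(v>120)&(v<245)&(abs(W[...,2]-90)<2.5)];print('top',cv2.minAreaRect(P[:,:2].astype(np.float32)))
E
```

```text
t: 2.55
eef_pos: [552.5, -265.2, 122.4]
tcp_rot: [3.141, -0.001, -0.264]
ft_force: [-6.5, 2.2, 9.7]
opening: 0.005
773 ((577.6668090820312, -168.6586151123047), (29.663530349731445, 56.81220245361328), 75.08463287353516)
top ((578.4614868164062, -209.84353637695312), (201.06214904785156, 106.43014526367188), 74.8360595703125)
```

View pics/w1c.png

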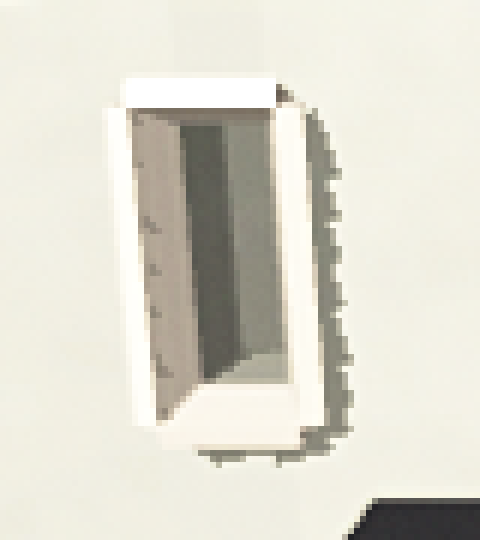

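```bash
python3 -m pendant '[[[0,0,0,0.001,0],[0,0,0,0.002,0],[0,0,0,0.003,0],[0,0,0,0.004,0],[0,0,0,0.004,0],[0,0,0,0.004,0],[0,0,0,0.004,0],[0,0,0,0.004,0]]]'
```

```text
t: 3.35
eef_pos: [552.8, -265.3, 121.9]
tcp_rot: [3.14, -0.004, -0.264]
ft_force: [-14.1, 5.5, 38.5]
opening: 0.005
```

The stop is reached: the height stays at 121.9 while the force rises to 38 N. Lifting off now.

```bash
python3 -m pendant '[[[0,0,0,-0.01,0],[0,0,0,-0.03,0],[0,0,0,-0.07,0],[0,0,0,-0.11,0],[0,0,0,-0.14,0],[0,0,0,-0.14,0],[0,0,0,-0.14,0],[0.2,0,0,-0.14,0]]]'
python3 -c "
from h import *
to(571.6,246.1,260,.21)"
```

```text
t: 4.15
eef_pos: [552.2, -264.7, 256.0]
tcp_rot: [-3.141, 0.001, -0.264]
ft_force: [0.0, 0.2, -0.1]
opening: 0.045
shift m [-0.1147 -0.4981 -0.0038] turn -0.4742 t 4.15 F [ 0.   0.2 -0.1] pos [ 552.2 -264.7  256. ] [-3.1415e+00  7.0000e-04 -2.6420e-01]
```

```bash
python3 -m pendant '[[[0.45,-0.01,-0.045,0,-0.06],[0.45,-0.02,-0.09,0,-0.12],[0.45,-0.03,-0.135,0,-0.18],[0.45,-0.042,-0.18,0,-0.24],[0.45,-0.052,-0.225,0,-0.3],[0.45,-0.062,-0.27,0,-0.36],[0.45,-0.073,-0.315,0,-0.42],[0.45,-0.083,-0.36,0,-0.474]]]'
python3 -c "
from h import *
to(571.6,246.1,260,.21)"
```

```text
t: 4.95
eef_pos: [565.8, 106.2, 255.6]
tcp_rot: [-3.141, 0.002, 0.212]
ft_force: [0.5, 0.4, 1.1]
opening: 0.452
shift m [ 0.0351 -0.1355 -0.0045] turn 0.0021 t 4.95 F [0.5 0.4 1.1] pos [565.8 106.2 255.6] [-3.1414e+00  1.7000e-03  2.1210e-01]
```

```bash
python3 -m pendant '[[[0.45,0.009,-0.04,0,0],[0.45,0.018,-0.075,0,0],[0.45,0.027,-0.11,0,0],[0.45,0.034,-0.134,0,0],[0.45,0.034,-0.134,0,0],[0.45,0.034,-0.134,0,0],[0.45,0.034,-0.134,0,0],[0.45,0.034,-0.134,0,0]]]'
python3 - <<'E'
from h import *
c=cam("wrist");cv2.imwrite("pics/w2.png",c['image']);W=cloud(c)
m=(abs(W[...,2]-164)<8);n,l,st,ce=cv2.connectedComponentsWithStats(m.astype(np.uint8))
for i in range(1,n):
    if st[i,4]>100:print(ce[i],st[i],np.nanmean(W[l==i],0),cv2.minAreaRect(W[l==i][:,:2].astype(np.float32)),np.median(c['image'][l==i],0))
to(571.6,246.1,121,.21)
E
```

```text
t: 5.75
eef_pos: [571.8, 241.5, 256.5]
tcp_rot: [3.141, 0.0, 0.209]
ft_force: [-0.4, 0.1, -0.6]
opening: 0.45
[280.58993902 211.96646341] [274 189  15  47 656] [569.98483851 245.17544553 164.85532545] ((569.1611328125, 245.10455322265625), (39.70433807373047, 11.970033645629883), 13.380420684814453) [170. 253. 255.]
shift m [ 0.0007 -0.0045  0.1356] turn -0.0015 t 5.8 F [ 0.4 -0.1 -0.2] pos [571.8 241.6 256.6] [3.1414e+00 1.0000e-04 2.0850e-01]
```

View pics/w2.png

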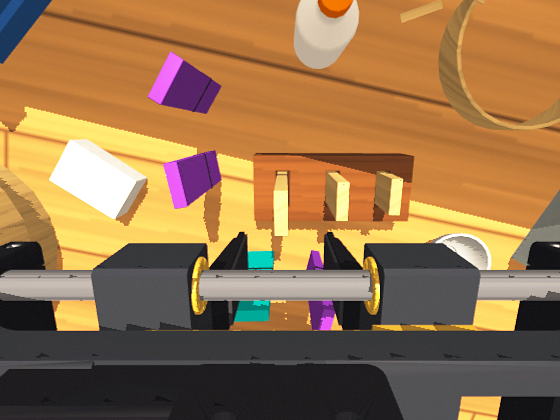

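The wrist view shows the pale strip top at (280,212), with the open fingers straddling its line. The decoys are clear of the descent. The correction is small, so I'll go down and grip.

```bash
python3 -m pendant '[[[0.45,-0.002,-0.004,0.02,-0.025],[0.45,-0.002,-0.004,0.06,-0.025],[0.45,-0.002,-0.004,0.1,-0.025],[0.45,-0.002,-0.004,0.125,-0.025],[0.45,-0.002,-0.004,0.135,-0.025],[0.45,-0.002,-0.004,0.135,-0.025],[0,-0.002,-0.004,0.135,-0.025],[0,-0.002,-0.004,0.135,-0.025]]]'
python3 -m pendant '[[[0,0,0,0,0],[0,0,0,0,0],[0,0,0,0,0],[0,0,0,0,0],[0,0,0,0,0],[0,0,0,0,0],[0,0,0,0,0],[0,0,0,0,0]]]'
```

```text
t: 6.6
eef_pos: [569.6, 246.1, 123.2]
tcp_rot: [-3.141, -0.003, 0.235]
ft_force: [-0.3, -0.2, -0.2]
opening: 0.332
t: 7.4
eef_pos: [569.1, 246.1, 122.1]
tcp_rot: [3.142, -0.001, 0.235]
ft_force: [-1.7, -0.7, 6.8]
opening: 0.123
```

```bash
python3 -m pendant '[[[0,0,0,-0.01,0],[0,0,0,-0.03,0],[0,0,0,-0.05,0],[0,0,0,-0.075,0],[0,0,0,-0.1,0],[0,0,0,-0.125,0],[0,0,0,-0.145,0],[0,0,0,-0.145,0]]]'
python3 -c "
from h import *
to(577.7,-168.7,268,-.264)"
```

```text
t: 8.2
eef_pos: [569.6, 246.3, 269.7]
tcp_rot: [-3.141, -0.005, 0.235]
ft_force: [0.4, -0.4, 0.0]
opening: 0.124
shift m [-0.0887  0.4055  0.0012] turn 0.4989 t 8.2 F [ 0.4 -0.4  0. ] pos [569.6 246.3 269.7] [-3.1414 -0.0048  0.2349]
```

```bash
python3 -m pendant '[[[0,-0.008,0.03,0,0.06],[0,-0.016,0.07,0,0.12],[0,-0.026,0.115,0,0.18],[0,-0.036,0.16,0,0.24],[0,-0.045,0.205,0,0.3],[0,-0.055,0.25,0,0.36],[0,-0.064,0.29,0,0.42],[0,-0.072,0.325,0,0.499]]]'
python3 - <<'E'
from h import *
c=cam("wrist");cv2.imwrite("pics/w3.png",c['image'])
to(577.7,-168.7,268,-.264)
E
```

```text
t: 9.0
eef_pos: [573.9, -88.9, 265.7]
tcp_rot: [3.141, 0.001, -0.268]
ft_force: [0.5, 0.8, -0.4]
opening: 0.122
shift m [ 0.0241  0.072  -0.0024] turn -0.0109 t 9.05 F [-0.4 -3.4 -0.5] pos [574.1 -92.9 265.5] [ 3.140e+00  9.000e-04 -2.749e-01]
```

View pics/w3.png

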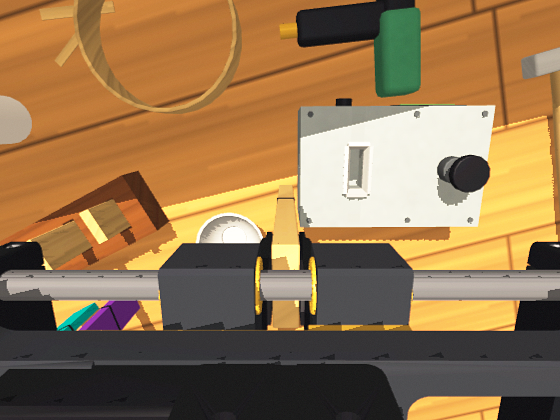

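The wrist view shows the strip hanging upright, with its lower end at about (286,188). The slot at (357,170) is unobstructed. I'll settle closer and measure strip and slot in the same frame.

```bash
python3 -m pendant '[[[0,0.012,0.013,0,-0.004],[0,0.024,0.025,0,-0.004],[0,0.024,0.025,0,-0.004],[0,0.024,0.025,0,-0.004],[0,0.024,0.025,0,-0.004],[0,0.024,0.025,0,-0.004],[0,0.024,0.025,0,-0.004],[0,0.024,0.025,0,-0.004]]]'
python3 - <<'E'
from h import *
c=cam("wrist");cv2.imwrite("pics/w4.png",c['image']);W=cloud(c);np.save("pics/w4.npy",W)
v,u=np.mgrid[:420,:560]
to(577.7,-168.7,268,-.264)
s=env.state();Rm=R.from_euler('xyz',s['tcp_rot']).as_matrix();T=(W-s['eef_pos'])@Rm
P=W[(abs(W[...,2]-100)<2.5)&(u>250)&(u<420)&(v>90)&(v<240)];print('lip',len(P),cv2.minAreaRect(P[:,:2].astype(np.float32)))
P=W[(abs(W[...,2]-90)<2.5)&(u>200)&(v<240)];print('top',len(P),cv2.minAreaRect(P[:,:2].astype(np.float32)))
for z in(40,60,80,90,100,105,110):
    P=T[(abs(T[...,2]-z)<4)&(abs(T[...,0]-10)<30)&(abs(T[...,1])<15)&(v<300)]
    if len(P):print(z,len(P),'x max/med',np.max(P[:,0]).round(1),np.median(P[:,0]).round(1),'y range',P[:,1].min().round(1),P[:,1].max().round(1))
P=T[(abs(T[...,0]-18)<6)&(abs(T[...,1])<12)&(T[...,2]<140)];print('zmax',np.sort(P[:,2])[-20:].round(1))
cv2.imwrite("pics/w4c.png",cv2.resize(c['image'][100:260,240:440],None,fx=4,fy=3.75,interpolation=cv2.INTER_CUBIC))
E
```

```text
t: 9.85
eef_pos: [591.1, -116.9, 266.8]
tcp_rot: [3.142, -0.0, -0.26]
ft_force: [0.6, -0.2, -0.2]
opening: 0.123
shift m [ 0.0003  0.0535 -0.0012] turn 0.0042 t 9.9 F [ 0.3 -0.2 -0.9] pos [ 591.1 -116.9  266.8] [ 3.1415e+00 -2.0000e-04 -2.5980e-01]
lip 615 ((568.5333862304688, -205.4525604248047), (104.94861602783203, 57.06241226196289), 74.95182800292969)
top 16235 ((571.7379150390625, -209.20364379882812), (199.85482788085938, 120.25975799560547), 75.1447982788086)
40 45 x max/med 19.6 19.3 y range -5.7 5.8
60 35 x max/med 19.6 19.3 y range -5.5 5.6
80 20 x max/med 19.5 19.2 y range -5.8 6.0
90 25 x max/med 19.4 19.2 y range -5.3 5.4
100 24 x max/med 19.4 19.2 y range -5.5 5.6
105 25 x max/med 19.4 19.2 y range -5.5 5.7
110 14 x max/med 19.4 19.2 y range -5.7 5.9
zmax [103.9 103.9 104.  104.1 104.5 104.8 107.3 107.4 107.5 107.6 107.9 108.1
 108.1 108.2 108.5 108.6 108.7 109.4 111.4 111.5]
```

View pics/w4c.png

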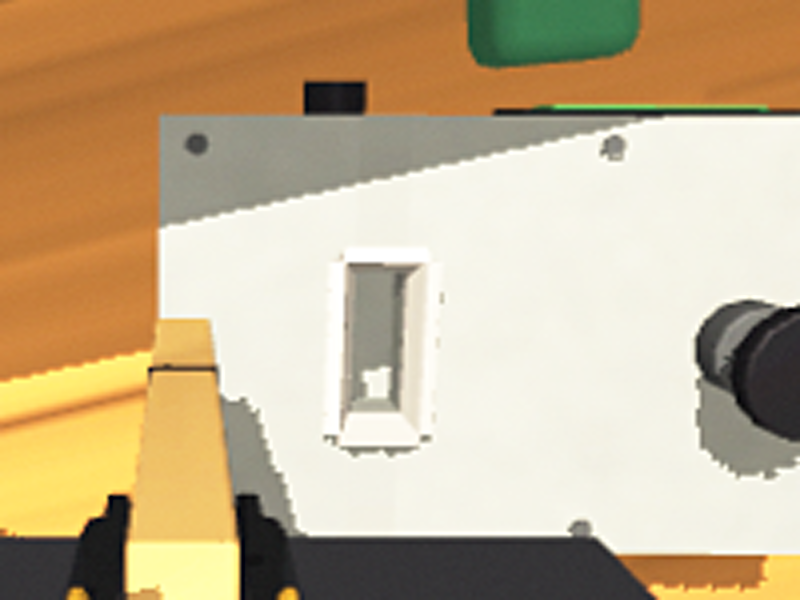

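The crop shows the strip vertical and centred in the fingers, its dark line at crop row 369, and the slot lip spanning crop x 327–440, y 247–448. I'll locate both.

Run:
```python
from h import *
W=np.load("pics/w4.npy");v,u=np.mgrid[:420,:560]
s=env.state();Rm=R.from_euler('xyz',s['tcp_rot']).as_matrix();T=(W-s['eef_pos'])@Rm
q=(u>315)&(u<355)&(v>160)&(v<225)
for lo in(97,98,98.8):
    P=T[q&(W[...,2]>lo)&(W[...,2]<104)];r=cv2.minAreaRect(P[:,:2].astype(np.float32));print(lo,len(P),r,np.percentile(P[:,2],[5,50,95]))
im=cv2.imread("pics/w4.png")
# line row
for uu in(284,285,286,287):
    col=im[182:235,uu].sum(1).astype(int);k=182+np.argmin(col);print(uu,k,T[k,uu],W[k,uu])
a=T[(abs(u-285)<3)&(v>183)&(v<188)];print(a[:,2].round(0))
to(577.7,-168.7,268,-.264)
```

```text
97 608 ((0.9890537261962891, 53.5861930847168), (57.059932708740234, 29.608810424804688), 0.4220382273197174) [166.20376612 167.63012755 169.17506126]
98 535 ((0.9910449981689453, 53.58888244628906), (57.062965393066406, 29.477006912231445), 0.16097727417945862) [166.1591648  167.48091614 168.55698939]
98.8 386 ((1.0780391693115234, 53.47197341918945), (56.8896369934082, 29.242700576782227), 0.16097727417945862) [166.02471736 167.25247011 167.8886396 ]
284 198 [19.71331659 -1.01854638 50.80073089] [ 610.43251761 -121.0294463   215.95713757]
285 198 [19.64520305 -0.31551464 51.12457017] [ 610.18612958 -121.69142731  215.63334898]
286 198 [20.14419172  0.38135209 48.76467556] [ 610.48889529 -122.49275797  217.99341627]
287 198 [19.69739085  1.09117033 50.88060667] [ 609.87511928 -123.0642672   215.87745465]
[177. 177. 178. 177. 176. 109. 108. 108. 107. 107. 103. 102. 103. 102.
 103.  98.  98.  99.  97.  99.]
shift m [ 0.0003  0.0535 -0.0012] turn 0.0042 t 9.9 F [ 0.3 -0.2 -0.9] pos [ 591.1 -116.9  266.8] [ 3.1415e+00 -2.0000e-04 -2.5980e-01]
```

```bash
python3 -m pendant '[[[0,0.001,0.02,0,0.004],[0,0.0015,0.04,0,0.004],[0,0.0015,0.0535,0,0.004],[0,0.0015,0.0535,0.01,0.004],[0,0.0015,0.0535,0.025,0.004],[0,0.0015,0.0535,0.04,0.004],[0,0.0015,0.0535,0.05,0.004],[0,0.0015,0.0535,0.05,0.004]]]'
python3 - <<'E'
from h import *
c=cam("wrist");to(577.7,-168.7,151,-.264)
cv2.imwrite("pics/w5c.png",cv2.resize(c['image'][130:290,200:360],None,fx=3.75,fy=3.75,interpolation=cv2.INTER_CUBIC))
E
```

```text
t: 10.7
eef_pos: [578.4, -168.6, 215.0]
tcp_rot: [-3.141, 0.003, -0.264]
ft_force: [0.6, -0.4, 0.2]
opening: 0.126
shift m [-0.001   0.0001  0.065 ] turn 0.0001 t 10.75 F [ 0.6  0.2 -0.2] pos [ 578.8 -168.8  216. ] [-3.1414e+00  1.2000e-03 -2.6390e-01]
```

View pics/w5c.png

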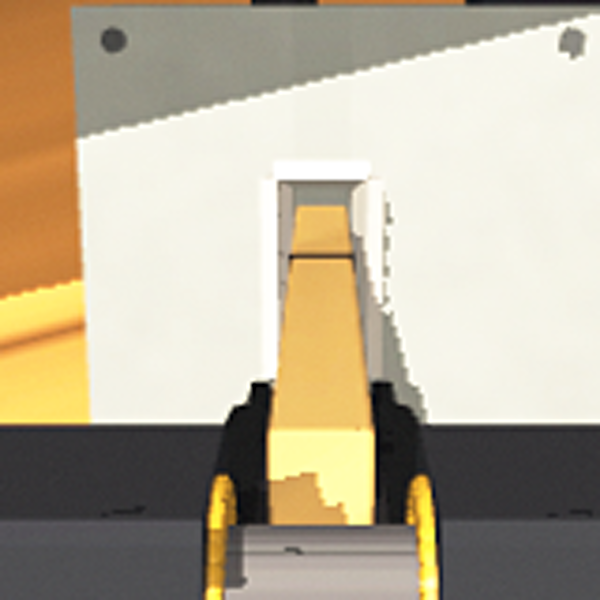

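The crop shows the strip's lower end (crop x 296–347) centred in the lip (260–385). Lowering it slowly now.

```bash
python3 -m pendant '[[[0,0,0,0.004,0],[0,0,0,0.008,0],[0,0,0,0.012,0],[0,0,0,0.016,0],[0,0,0,0.019,0],[0,0,0,0.022,0],[0,0,0,0.025,0],[0,0,0,0.025,0]]]'
python3 -m pendant '[[[0,0,0,0,0],[0,0,0,0,0],[0,0,0,0,0],[0,0,0,0,0],[0,0,0,0,0],[0,0,0,0,0],[0,0,0,0,0],[0,0,0,0,0]]]'
```

```text
t: 11.55
eef_pos: [578.7, -169.2, 191.2]
tcp_rot: [-3.142, 0.001, -0.264]
ft_force: [0.1, -0.7, 0.1]
opening: 0.127
t: 12.35
eef_pos: [578.8, -169.3, 191.6]
tcp_rot: [3.141, -0.0, -0.264]
ft_force: [-0.3, 0.2, -0.4]
opening: 0.121
```

Free entry: the lower end is at about z = 80, inside the slot, with no contact force.

```bash
python3 -m pendant '[[[0,0,0,0.004,0],[0,0,0,0.009,0],[0,0,0,0.014,0],[0,0,0,0.019,0],[0,0,0,0.024,0],[0,0,0,0.029,0],[0,0,0,0.034,0],[0,0,0,0.036,0]]]'
python3 -m pendant '[[[0,0,0,0,0],[0,0,0,0,0],[0,0,0,0,0],[0,0,0,0,0],[0,0,0,0,0],[0,0,0,0,0],[0,0,0,0,0],[0,0,0,0,0]]]'
python3 - <<'E'
from h import *
c=cam("wrist");W=cloud(c);im=c['image'];to(578.7,-169.2,151,-.264)
s=env.state();Rm=R.from_euler('xyz',s['tcp_rot']).as_matrix();T=(W-s['eef_pos'])@Rm
v,u=np.mgrid[:420,:560]
for uu in(283,285,287):
    col=im[150:235,uu].sum(1).astype(int);o=np.argsort(col)[:4]+150
    for k in range(170,205,2):pass
    print(uu,[(k,col[k-150],T[k,uu].round(1),W[k,uu,2].round(1)) for k in o])
q=(u>230)&(u<340)&(v>130)&(v<235);P=W[q&(abs(W[...,2]-100)<2.5)&((T[...,0]>25)|(abs(T[...,1])>8))];print('rim z',np.percentile(P[:,2],[10,50,90]))
cv2.imwrite("pics/w6c.png",cv2.resize(im[130:230,235:335],None,fx=6,fy=6,interpolation=cv2.INTER_CUBIC))
E
```

```text
t: 13.15
eef_pos: [578.6, -169.2, 155.0]
tcp_rot: [3.142, 0.001, -0.264]
ft_force: [0.8, -0.1, -0.0]
opening: 0.123
t: 13.95
eef_pos: [578.8, -169.3, 155.6]
tcp_rot: [3.141, -0.0, -0.264]
ft_force: [0.7, -0.3, -0.8]
opening: 0.126
shift m [-0.0002 -0.0001  0.0047] turn -0.0002 t 14.0 F [-0.1 -0.2 -0.9] pos [ 578.8 -169.3  155.7] [ 3.1415e+00 -1.0000e-04 -2.6420e-01]
283 [(np.int64(198), np.int64(198), array([19.8, -1.7, 50.7]), np.float64(105.0)), (np.int64(194), np.int64(343), array([19.2, -1.8, 67.9]), np.float64(87.7)), (np.int64(191), np.int64(351), array([23.7, -1.7, 56.1]), np.float64(99.6)), (np.int64(197), np.int64(363), array([19.1, -1.7, 57.5]), np.float64(98.2))]
285 [(np.int64(198), np.int64(197), array([19.6, -0.3, 51.5]), np.float64(104.1)), (np.int64(194), np.int64(337), array([19.2, -0.3, 67.8]), np.float64(87.9)), (np.int64(191), np.int64(356), array([23.6, -0.3, 56.6]), np.float64(99.0)), (np.int64(193), np.int64(361), array([21. , -0.3, 62.9]), np.float64(92.8))]
287 [(np.int64(198), np.int64(194), array([19.7,  1.1, 51.2]), np.float64(104.5)), (np.int64(194), np.int64(342), array([19.1,  1.2, 68.2]), np.float64(87.5)), (np.int64(191), np.int64(346), array([23.6,  1.2, 56.7]), np.float64(99.0)), (np.int64(193), np.int64(362), array([20.6,  1.2, 64.8]), np.float64(90.8))]
rim z [ 98.13161656  99.20169564 100.21090979]
```

View pics/w6c.png

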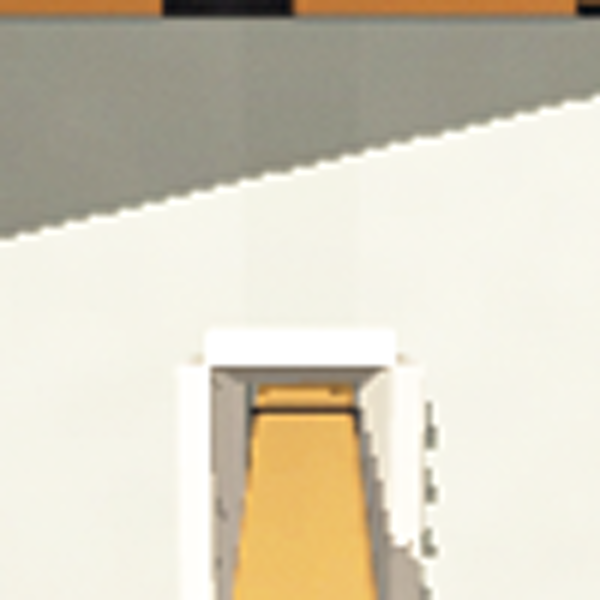

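The line is still visible, about 4 mm above the rim, and the strip sits centred in the slot. One row is about 3.5 mm here, so I'll refine it sub-pixel and also via the strip top (95 mm above the line).

Run:
```python
from h import *
Z=[];L=[];H=[];X=[]
for i in range(6):
    c=cam("wrist");W=cloud(c);im=c['image'];s=env.state();H.append(s['eef_pos'][2])
    Rm=R.from_euler('xyz',s['tcp_rot']).as_matrix();T=(W-s['eef_pos'])@Rm
    m=(abs(T[...,2]+43)<8)&(abs(T[...,1])<5)&(abs(T[...,0])<17)
    Z.append(np.nanmedian(T[m][:,2]));n=m.sum()
    f=(T[...,2]>-30)&(T[...,2]<45)&(abs(T[...,1])<5)&(abs(T[...,0]-19.5)<3);X.append(np.nanmedian(T[f][:,0]))
    g=cv2.cvtColor(im,cv2.COLOR_BGR2GRAY).astype(float)[:,281:291].mean(1)
    rows=np.arange(195,203);w=np.clip(g[205:212].mean()-g[rows],0,None);w[g[rows]>g[205:212].mean()-15]=0
    r=198+np.array([-1,0,1]);ww=np.clip(g[206]-g[r],0,None);r0=(r*ww).sum()/ww.sum()
    M=np.array(c['tool_from_camera']);d=M[:3,:3]@np.array([0,(r0-c['cy'])/c['fy'],1]);o=M[:3,3]
    L.append([(o+d*(xx-o[0])/d[0])[2] for xx in(19.0,19.3,19.6)]+[r0])
print('top z',np.round(Z,2),n,'frontx',np.round(X,2),'H',np.round(H,2));print(np.round(L,2)); print(g[194:208].round())
to(578.7,-169.2,151,-.264)
```

```text
top z [-42.85 -42.81 -42.78 -42.8  -42.82 -42.8 ] 925 frontx [19.45 19.44 19.4  19.41 19.45 19.4 ] H [155.62 155.6  155.62 155.63 155.62 155.61]
[[ 55.46  54.03  52.61 197.66]
 [ 55.46  54.04  52.61 197.66]
 [ 55.46  54.03  52.6  197.67]
 [ 55.45  54.02  52.59 197.67]
 [ 55.47  54.04  52.61 197.66]
 [ 55.46  54.03  52.6  197.67]]
[124. 182. 184. 129.  68. 194. 188. 187. 188. 188. 189. 190. 190. 190.]
shift m [-0.0001 -0.0001  0.0046] turn -0.0002 t 14.3 F [ 0.3 -1.2 -0.6] pos [ 578.8 -169.3  155.6] [ 3.1415 -0.     -0.2642]
```

The estimates of the line's offset from the TCP are 51.6, 52.2 and about 53. Taking 52.1 puts it 3.5 mm above the rim.

```bash
python3 -m pendant '[[[0,0,0,0.001,0],[0,0,0,0.002,0],[0,0,0,0.003,0],[0,0,0,0.0035,0],[0,0,0,0.0035,0],[0,0,0,0.0035,0],[0,0,0,0.0035,0],[0,0,0,0.0035,0]]]'
python3 -m pendant '[[[0,0,0,0,0],[0,0,0,0,0],[0,0,0,0,0],[0,0,0,0,0],[0,0,0,0,0],[0,0,0,0,0],[0,0,0,0,0],[0,0,0,0,0]]]'
python3 - <<'E'
from h import *
c=cam("wrist");W=cloud(c);im=c['image'];to(578.7,-169.2,152.1,-.264)
s=env.state();Rm=R.from_euler('xyz',s['tcp_rot']).as_matrix();T=(W-s['eef_pos'])@Rm
m=(abs(T[...,2]+43)<8)&(abs(T[...,1])<5)&(abs(T[...,0])<17);print('strip top world z',np.nanmedian(W[m][:,2]),'want 195','qvel',abs(s['qvel']).max(),s['moment'].round(2))
b=cam("side")['image']; t=cam("top")
h=(W[...,2]>122)
a=cv2.resize(im[150:220,250:320],(560,560),interpolation=cv2.INTER_CUBIC)
np.save("pics/top2.npy",cloud(t)); cv2.imwrite("pics/top2.png",t['image'])
d=cv2.absdiff(t['image'],cv2.imread("pics/top1.png")).max(2);print('changed',[(x.round()) for x in [cv2.connectedComponentsWithStats((d>50).astype(np.uint8))[3]] ][0][1:12].tolist())
cv2.imwrite("pics/w7.png",np.hstack([a,cv2.resize(b,(240,560))[:, :0]]) if 0 else a);cv2.imwrite("pics/s7.png",b)
E
```

```text
t: 15.1
eef_pos: [578.8, -169.3, 152.2]
tcp_rot: [3.141, -0.0, -0.264]
ft_force: [0.6, -0.1, -1.0]
opening: 0.13
t: 15.9
eef_pos: [578.8, -169.3, 152.1]
tcp_rot: [3.142, -0.0, -0.264]
ft_force: [-0.5, 0.2, -0.3]
opening: 0.128
shift m [-0.0001 -0.0001  0.    ] turn -0.0002 t 15.95 F [ 0.3 -0.  -0.6] pos [ 578.8 -169.3  152.1] [ 3.1415  0.     -0.2642]
strip top world z 194.93134507123727 want 195 qvel 0.002257865906647229 [ 0.09  0.04 -0.01]
changed [[344.0, 194.0], [342.0, 199.0], [365.0, 203.0], [344.0, 204.0], [350.0, 307.0], [318.0, 217.0], [186.0, 229.0], [315.0, 230.0], [196.0, 241.0], [326.0, 252.0], [201.0, 260.0]]
```

View pics/w7.png

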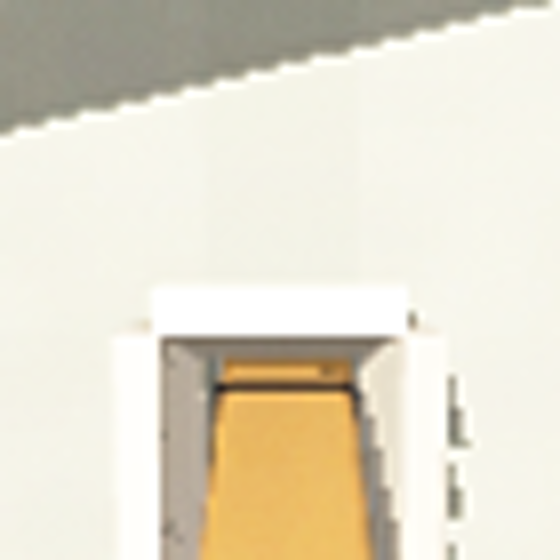

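View pics/s7.png

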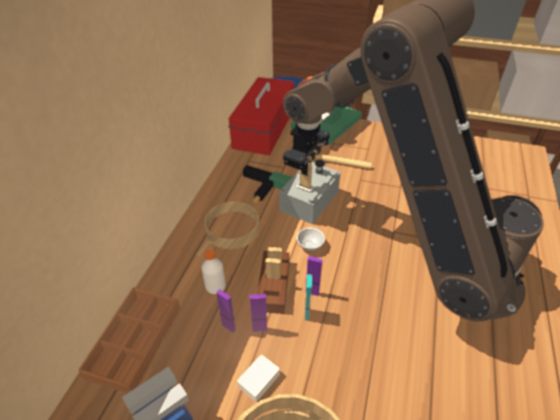

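The strip hangs centred in the slot with its line at rim level. The side view shows everything else where it was. Handing in.

```bash
python3 -c "
from cell import env
print(env.job_done())"
```

```text
the job is handed in; nothing more can be done
None
```

The job was handed in at about 16 s, with the strip held in the tester for the reading; no verdict was reported.

- **Zeroing:** I pressed the plunger to its stop. It held at 121.9 mm (about 122 expected) while the force rose to 38 N, and then I let it spring back.
- **Strip:** I took the longest strip from the rack's +y pocket and lowered it through the slot without noticeable contact force.

**Last checks:**
- **Line height:** the strip's top measured 194.9 mm, where 195 mm puts the dark line level with the rim.
- **Hold:** the strip was gripped, upright and still. The lower end was about 54 mm above the chamber floor.
- **Force:** wrist force was under 1 N.
- **Other objects:** in the final side view nothing else looked moved. A comparison of top views flagged changes around the tester and the rack (the strip's empty pocket). One more, at pixel (350,307), is probably the arm or its shadow; I didn't check it further.

**Disagreements:**
- **Line position:** most estimates of the line's position on the tool agreed within about 1 mm (51 to 52.2 mm). A coarse camera sighting gave about 53.5 mm, so the line could be 1 to 1.5 mm off the rim.
- **Camera calibration:** the top and wrist cameras disagreed by about 3 mm on positions. I used the wrist camera.

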